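# Take the rear wedge off a crowded hook and clamp the blank with it

## Task

I need the tapered wedge at the back of the crowded hook: first move the two pieces in front of it over to the empty hook and leave them hanging there, dropping nothing. Then stand the wedge point down in the mouth of the wooden clamp and press it down by feel until the blank is hard against the fence and the wedge stays stuck tight when you let go: about 10 newtons of push is right, and much over 15 would bruise the blank. Leave the hammer, saw blade and G-clamp where they lie.

Things in the scene. Friction and masses are not known exactly. Their poses are not given: they have to be found in the camera images.
- hook_full: Steel stand with the crowded hook; origin on the bench at the foot of its 22 mm square post (212 high; base 110 wide, 12 thick). An 8 mm round bar leaves the post along this body's -x, its axis 200 above the bench, level for 118, then turns up. Push stick and packer, in either order, hang towards the tip, the wedge nearest the post, about 34 mm apart.
- hook_full_tip (a point): Axis end of the crowded hook's upturned tip: 126 mm out from the post's axis along -x, 210 above the bench (the rounded tip reaches 130 out and 214 up). To slide a piece off or on, hold it 16 mm (give or take 5) higher than it hangs, so the tip passes through the middle of its eye.
- hook_spare: Identical steel stand with the empty hook: origin on the bench at the foot of its 22 mm square post (212 high), 8 mm bar along its -x, axis 200 above the bench. A piece is hung when its eye rests on the bar and its head is between 12 and 122 mm out from the origin along -x.
- hook_spare_tip (a point): Axis end of the empty hook's upturned tip, same sizes as the other.
- push_stick_head (a point): Push stick: light-wood piece 14 thick, 118 tall, a notch cut from one lower corner, 60 g. This point: middle of its solid head, 14 (x, along the bar) x 32 (y) x 26 high. Below the head is the eye, 20 wide, 30 high, its top edge 13 below this point. Hanging at rest, this point is 17 above the bar axis. It reaches 105 below this point.
- packer_head (a point): Packer: light-wood piece 14 thick, 126 tall, straight with a square end, 60 g. This point: middle of its solid head, 14 (x, along the bar) x 32 (y) x 26 high. Below the head is the eye, 20 wide, 30 high, its top edge 13 below this point. Hanging at rest, this point is 17 above the bar axis. It reaches 113 below this point.
- wedge_head (a point): Tapered wedge: light-wood piece 14 thick, 136 tall, 50 to 85 g. This point: middle of its solid head, 14 (x, along the bar) x 32 (y) x 26 high. Below the head is the eye, 20 wide, 30 high, its top edge 13 below this point. Hanging at rest, this point is 17 above the bar axis. Its tip is 123 below this point.
- wedge_tip (a point): Middle of the wedge's lower end. Its blunt nose is 8 wide here and 18 wide 10 mm higher; from there both edges lean 1 in 10 up to 32 wide, 80 mm above this point.
- clamp_mouth (a point): Fixed wooden wedge clamp. This point: middle of its mouth, 75 mm above the bench, level with the jaws' top edges; x along the jaws (80 long), y across the mouth towards the fence. Jaw faces lean 1 in 10 like the wedge, narrowing downwards to a base board 69 below. The fixed stop (-y) was set by hand 10 to 14.5 mm from this point. Tight with the wedge head about 57 to 84 above this point.
- jaw (a joint): Slide of the jaw, which carries the blank, along +y of the clamp, 0 to 0.004 m. At 0.004 the blank is against the fence and can go no farther. The jaw's top inner edge is 10 mm to +y of the mouth's middle, plus this value. It drags with about 1.5 N and stays where it is left; the wedge has to push it. A squeeze over 55 N from the wedge (some 17 N of steady push) bruises it.
- blank_top (a point): Middle of the top of the 70 x 54 x 50 mm wooden blank fixed to the sliding jaw, between jaw and fence: 61.5 mm plus the jaw joint's value to +y of the mouth's middle, same x, 14 mm lower.
- hammer: Hammer, 270 mm long, lying on the bench beyond the work. Leave alone.
- saw_blade: Circular saw blade, about 135 mm across and 4 thick, flat on the bench at one side; origin under its centre. Leave alone.
- g_clamp: Steel G-clamp, about 110 x 130 x 18 mm, lying on the bench at the other side. Leave alone.
Mind the look-alikes: they are no part of the job. Leave any green look-alike of the part that bears wedge_head alone.

How it is judged:
By the outcome, as a careful person would: the job done as asked, in the order asked, and still so for the second after the job is handed in, with the robot touching nothing.
It also fails if it takes over 72 s, if anything falls off the work surface, if the arm or the gripper's body presses on something with over 40 N, if the wrist force passes 120 N, or if a joint passes its speed limit or range.

## Robot

A 6-joint arm with a two-finger parallel gripper is mounted at the origin on the work surface. World frame = base frame: x ahead of the robot, y to its left, z up, the work surface at z = 0. Lengths are in m, angles in degrees, forces in N, time in s.
With the tool pointing down it reaches from about 0.25 to 0.8 m from the base axis. Payload 3.9 kg.
Tool frame: the origin (TCP) lies on the front face of the gripper's body, between the roots of the fingers; the fingertips stand 73 mm ahead of it and the grasp point (between the pads) lies 54 mm ahead of it; z points along the fingers, y is the line along which they close (so a half turn about z gives the same grasp; the last joint's range is limited). The gripper opens to 85 mm and grips with 20 to 120 N. Pads are 22 mm wide; open, the fingers measure 114 mm over their backs; the gripper's body (76 mm by 85 mm) begins 54 mm behind the grasp point. The pads swing forward as they close: fully open they stand 13 mm farther back than shut.
Start: joints at [-71.734, 14.897, -7.913, 67.191, 0, 90], TCP at [0.165, -0.499, 0.304] pointing down, gripper open.
Joint ranges: [-159.42, 159.42], [-47.68, 98.78], [-73.54, 78.23], [-108.79, 121.32], [-90, 84.71], [-180, 180]. Speed limits (degrees/s): [147.25, 147.25, 180, 180, 180, 180].

## Interface

Orientations are given as [roll, pitch, yaw] about the fixed x, y, z axes, in that order (R = Rz(yaw) Ry(pitch) Rx(roll)).
In Python, from cell import status, cams, arm gives the robot as it stands.
- The arm moves only by the tool drive_tool, never from a script. Its argument "targets" is a list of rows, each a list of 2 entries, a list of its own where there are three numbers: the shift along the tool's x, y, z each as a share of 0.02 m, from -1 to 1, then the turn, a rotation vector about the tool's x, y, z each as a share of 0.08 rad, from -1 to 1. In form: [[[tx, ty, tz], [rx, ry, rz]], ...]. A call has 1 to 20 rows; each row shifts and turns the commanded pose from where the row before left it, along the tool's axes as they then stand; what a row does not reach is not made up. A row lasts 1/10 s, in which the tool goes at most 50 mm and 8.59 degrees, less where a joint would pass 70% of its speed; a pose out of reach is approached as far as the arm can. A call with a number of a shift or a turn outside -1 to 1 is refused whole. A call with a gripper value outside its range is refused whole. "gripper" is the opening, from -1 (shut) to 1 (fully open), set as the call begins (left out, the last holds). The fingers move at their own pace and stop on an object; "newtons" is the grip in N (left out, the last holds). Time passes only in rows, so rows that do not move let the fingers close. It gives the time, the measured TCP pose, the force, the opening and the grip force at its end, in the units of the state.
- status.state(): the state, without advancing time (a new reading comes with each control period).
- cams.camera(name): name is "scene" or "side" or "wrist"; returns a dict with "img" (420x560x3 uint8, red, green, blue), "range_z" (420x560 float32, m along the optical axis (not along the pixel's ray), 0 where there is no reading), "camera_matrix" (3x3 intrinsics, pixels), "distortion" ([k1, k2, p1, p2, k3] as OpenCV has them; the pictures are not rectified), "xyz" and "orientation" of the camera in the world; the wrist camera has in their place "mount" (4x4, takes a point from camera to tool coordinates, whose origin is the TCP and whose axes are the flange's). Camera axes: x right, y down, z forward; pixel columns grow to the right and rows downward; lengths in m; the calibration is good to about 2 mm. A picture is of the moment at which its call begins: read the wrist's pose just before it.
- arm.hand_in(): hands the job in; it is judged then, once.
Trained networks look in the newest picture that a camera, given by its name, has taken for a name from the list of things; names that differ only in an ending like _2 or _b are one class to them, and where a whole thing is asked for, a point or a joint stands for the part that bears it (a point fixed in the world has none). Each returns a list of dicts, best first, with "conf" (0 to 1); they miss things now and then, are a little off and sometimes report something else, mostly with a low value. They report only what shows in the picture. A call takes as long as a camera call. They do not tell look-alikes from the thing itself.
- cams.look_for(camera, target): "position" ([column, row] in pixels, amid what is visible of it).
- cams.regions_of(camera, target): "mask" (420x560 bool, what is visible of it) and "position" ([column, row] in pixels, amid what is visible of it).
The state is a dict: "time_s": time; "q": joint angles; "joint_velocities": joint speeds; "effort": joint torques, N m; "tcp_pos": TCP position; "ee_rot": TCP orientation; "contact_force": force on the tool from outside, world axes, zero at the start; "torque": the same for the moment, N m; "finger_gap": finger opening in m; "finger_force": force on a finger pad.
Only numpy, scipy, OpenCV 4.12 (cv2) and the standard library are available. Lean on these libraries where they do the work, as an engineer would, in place of code of your own. Each camera call takes 0.05 s, during which the arm holds its last target. There are 200 camera calls.

## Working session

There is one attempt and no reset: what is moved stays moved. The work goes in short steps, Python scripts to look and compute and a tool call to move; the robot and the scene stay as the last step left them, time stands still between calls to the robot, and variables do not carry over. Pictures are saved under pics/ and viewed, at most 10 in all, crops included, and the job is handed in when it is done.

Besides the shell and the picture viewer there is one more tool, called as name([rows], argument=value, ...), one row to a line, values as JSON. drive_tool: Moves the arm, as the interface text tells. Shift numbers are shares of 0.02 m and turn numbers shares of 0.08 rad, none past 1 either way. Its arguments: {"type":"object","properties":{"targets":{"type":"array","items":{"type":"array"}},"gripper":{"type":"number"},"newtons":{"type":"number"}},"required":["targets"]}

```bash
ls; mkdir -p pics; cat > h.py <<'E'
import numpy as np, cv2
from scipy.spatial.transform import Rotation as R
from cell import status, cams, arm
def pose():
    s=status.state(); return np.array(s['tcp_pos']), R.from_euler('xyz',s['ee_rot'],degrees=True)
def camT(n,c,tp=None):
    if n=='wrist':
        p,r=tp; T=np.eye(4);T[:3,:3]=r.as_matrix();T[:3,3]=p
        return T@np.array(c['mount'])
    T=np.eye(4); o=np.array(c['orientation'])
    T[:3,:3]=o if o.shape==(3,3) else R.from_euler('xyz',o,degrees=True).as_matrix()
    T[:3,3]=c['xyz']; return T
def shot(n):
    tp=pose(); c=cams.camera(n); c['T']=camT(n,c,tp); return c
def pts(c,mask):
    v,u=np.nonzero(mask&(c['range_z']>0)); z=c['range_z'][v,u]
    n=cv2.undistortPoints(np.c_[u,v].astype(np.float64).reshape(-1,1,2),c['camera_matrix'],np.array(c['distortion'],float)).reshape(-1,2)
    P=np.c_[n*z[:,None],z]; return P@c['T'][:3,:3].T+c['T'][:3,3]
def cloud(c): return pts(c,np.ones(c['range_z'].shape,bool))
def save(c,f): cv2.imwrite('pics/'+f,c['img'][:,:,::-1])
E
python3 - <<'E'
from h import *
print(status.state())
ims=[]
for n in ['scene','side']:
    c=shot(n); print(n,c['xyz'],c['orientation'])
    im=c['img'].copy()
    for t in ['hook_full','hook_spare','push_stick_head','packer_head','wedge_head','clamp_mouth','jaw','blank_top','hook_full_tip','hook_spare_tip','saw_blade','hammer','g_clamp','wedge_tip']:
        for d in cams.regions_of(n,t)[:3]:
            m=d['mask']; P=pts(c,m)
            if len(P): print(t,round(d['conf'],2),np.round(d['position']),m.sum(),np.round(np.median(P,0),3),np.round(P.min(0),3),np.round(P.max(0),3))
        for d in cams.look_for(n,t)[:3]: print('   pt',t,round(d['conf'],2),np.round(d['position']))
    save(c,n+'0.png'); np.savez(n+'0.npz',**{k:np.array(v) for k,v in c.items()})
E
```

```text
pics
{'time_s': 0.0, 'q': array([-7.17334859e+01,  1.49356267e+01, -7.98647110e+00,  6.71882192e+01,
       -8.82401572e-04,  8.99996668e+01]), 'joint_velocities': array([-0.06162062, -0.09657728,  0.01566717,  0.11497185,  0.07071199,
       -0.07419195]), 'effort': array([ 1.12572714e-03, -4.05674028e+01,  2.53924459e+01,  1.88651128e-02,
       -1.21931616e-04,  8.32998577e-07]), 'tcp_pos': array([ 0.16438421, -0.49804028,  0.30306101]), 'ee_rot': array([-1.79889683e+02,  8.81758434e-04,  1.82668490e+01]), 'contact_force': array([ 0.01867512, -0.09149632, -0.75676375]), 'torque': array([ 0.00824119, -0.02659734, -0.01340474]), 'finger_force': 0.0, 'finger_gap': 0.08522847202456588}
scene [1.19277117 0.37264851 1.23489854] [-145.27759827   -0.92543709  121.7701316 ]
hook_full 0.67 [429. 267.] 1321 [0.384 0.419 0.006] [ 0.313  0.351 -0.004] [0.451 0.484 0.013]
hook_full 0.5 [335. 300.] 1586 [0.662 0.242 0.014] [ 0.392  0.177 -0.005] [0.699 0.298 0.231]
   pt hook_full 0.76 [338. 302.]
   pt hook_full 0.22 [190. 211.]
hook_spare 0.95 [189. 213.] 1310 [ 0.626 -0.286  0.016] [ 0.362 -0
[... 5051 characters left out ...]
 0.011]
   pt saw_blade 0.89 [247. 351.]
hammer 0.53 [221. 213.] 53 [ 0.883 -0.007  0.026] [ 0.667 -0.029  0.011] [0.913 0.087 0.033]
   pt hammer 0.51 [224. 213.]
   pt hammer 0.42 [311. 249.]
g_clamp 0.75 [386. 206.] 286 [ 0.38  -0.426  0.016] [ 0.33  -0.508 -0.001] [ 0.429 -0.342  0.026]
   pt g_clamp 0.61 [385. 206.]
wedge_tip 0.83 [253. 243.] 298 [0.601 0.128 0.082] [0.527 0.018 0.002] [0.699 0.228 0.216]
wedge_tip 0.69 [221. 236.] 331 [0.619 0.244 0.177] [ 0.598 -0.001  0.002] [0.886 0.255 0.236]
wedge_tip 0.64 [208. 282.] 270 [0.584 0.351 0.084] [ 0.574  0.231 -0.001] [0.723 0.361 0.141]
   pt wedge_tip 0.87 [223. 237.]
   pt wedge_tip 0.74 [208. 281.]
   pt wedge_tip 0.66 [257. 243.]
```

```bash
python3 - <<'E'
import cv2,numpy as np
a=cv2.imread('pics/scene0.png'); b=cv2.imread('pics/side0.png')
A=cv2.resize(a[120:370,140:460],(0,0),fx=2.4,fy=2.4,interpolation=cv2.INTER_CUBIC); cv2.imwrite('pics/a.png',A)
B=cv2.resize(b[180:330,180:430],(0,0),fx=3.2,fy=3.2,interpolation=cv2.INTER_CUBIC); cv2.imwrite('pics/b.png',B)
from h import *
# top-down fits
Q=[]
for n in ['scene','side']:
    c=dict(np.load(n+'0.npz')); P=cloud(c); Q.append(P)
    for nm,(x0,x1,y0,y1) in {'full':(.5,.72,.16,.31),'spare':(.45,.7,-.4,-.2)}.items():
        S=P[(P[:,0]>x0)&(P[:,0]<x1)&(P[:,1]>y0)&(P[:,1]<y1)]
        b=S[(S[:,2]>.008)&(S[:,2]<.018)]
        print(n,nm,'base rect',cv2.minAreaRect((b[:,:2]*1000).astype(np.float32)))
        t=S[S[:,2]>.185]; 
        print('  top z',np.round(np.percentile(t[:,2],[5,50,95]),3)); 
        h=t[t[:,2]>.222]
        if len(h):
            for x in np.arange(.53,.70,.006):
                k=h[(h[:,0]>=x)&(h[:,0]<x+.006)]
                if len(k): print('   x%.3f n%d y %.3f..%.3f z %.3f'%(x,len(k),k[:,1].min(),k[:,1].max(),np.median(k[:,2])))
        pt=t[(t[:,2]>.206)&(t[:,2]<.222)]; print('  posttop',np.round(pt.min(0),3),np.round(pt.max(0),3),len(pt))
        br=t[(t[:,2]>.19)&(t[:,2]<.208)]
        if nm=='spare': print('  bar line',cv2.fitLine((br[:,:2]).astype(np.float32),cv2.DIST_HUBER,0,.01,.01).ravel(),np.round(br.min(0),3),np.round(br.max(0),3))
    S=P[(P[:,0]>.36)&(P[:,0]<.56)&(P[:,1]>-.13)&(P[:,1]<.13)&(P[:,2]>.03)]
    for lo,hi in [(.055,.066),(.069,.078),(.08,.1)]:
        k=S[(S[:,2]>lo)&(S[:,2]<hi)]; print('  clamp',lo,len(k),cv2.minAreaRect((k[:,:2]*1000).astype(np.float32)) if len(k)>4 else '')
E
```

```text
scene full base rect ((606.0867919921875, 234.3577880859375), (139.1239471435547, 193.04757690429688), 89.66272735595703)
  top z [0.192 0.217 0.233]
   x0.542 n5 y 0.213..0.243 z 0.231
   x0.548 n23 y 0.215..0.245 z 0.231
   x0.554 n30 y 0.214..0.246 z 0.231
   x0.560 n22 y 0.215..0.246 z 0.229
   x0.578 n10 y 0.230..0.247 z 0.231
   x0.584 n27 y 0.218..0.249 z 0.232
   x0.590 n42 y 0.219..0.249 z 0.229
   x0.596 n3 y 0.221..0.227 z 0.223
   x0.608 n1 y 0.232..0.232 z 0.228
   x0.614 n21 y 0.223..0.252 z 0.231
   x0.620 n29 y 0.221..0.252 z 0.231
   x0.626 n29 y 0.221..0.249 z 0.230
  posttop [0.526 0.216 0.206] [0.666 0.252 0.222] 225
scene spare base rect ((572.384033203125, -309.69134521484375), (190.04403686523438, 217.35304260253906), 71.79439544677734)
  top z [0.189 0.205 0.215]
  posttop [ 0.496 -0.306  0.206] [ 0.636 -0.281  0.218] 83
  bar line [ 0.99990517 -0.01377031  0.5773795  -0.2895921 ] [ 0.502 -0.306  0.191] [ 0.636 -0.281  0.208]
  clamp 0.055 478 ((467.93707275390625, 11.816680908203125), (163.18814086914062, 99.60572814941406), 88.32374572753906)
  clamp 0.069 3
[... 787 characters left out ...]
.216 0.206] [0.666 0.255 0.222] 207
side spare base rect ((584.1513671875, -310.36834716796875), (216.2784881591797, 127.10684967041016), 44.64826202392578)
  top z [0.19  0.205 0.215]
  posttop [ 0.497 -0.305  0.206] [ 0.639 -0.281  0.218] 51
  bar line [ 0.9999763  -0.00688769  0.5866318  -0.28781113] [ 0.501 -0.301  0.191] [ 0.639 -0.277  0.208]
  clamp 0.055 334 ((465.91455078125, 12.709007263183594), (164.98300170898438, 97.87815856933594), 88.23704528808594)
  clamp 0.069 306 ((466.888916015625, 20.72209930419922), (147.78237915039062, 98.54833984375), 88.5271987915039)
  clamp 0.08 146 ((468.1628112792969, 45.83399963378906), (97.84970092773438, 102.85601806640625), 88.31871795654297)
```

View pics/a.png

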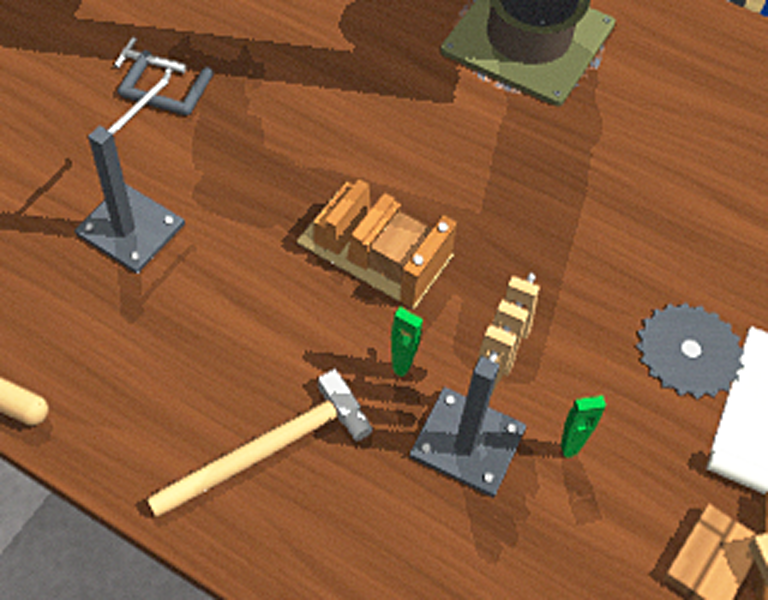

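View pics/b.png

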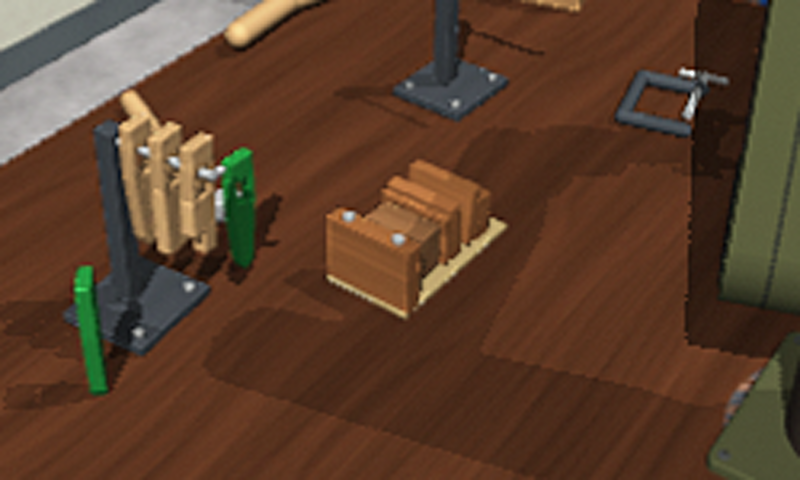

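The scene view shows three light-wood pieces on the crowded hook (crop ~(510,310)), with green look-alikes at (405,340) and (585,425). The clamp is at (380,240) with its fence at +y, and the empty hook is at the upper left (150,110). I'll move above the crowded hook and refine the measurements there.

drive_tool([
  [[0,0,-1],[0,0,0.9]],
  [[0,0,-1],[0,0,0.9]],
  [[0,0,-1],[0,0,0.9]],
  [[0,0,-1],[0,0,0]],
  [[0,0,-1],[0,0,0]],
  [[0.69,-0.98,0],[0,0,0]],
  [[0.69,-0.98,0],[0,0,0]],
  [[0.69,-0.98,0],[0,0,0]],
  [[0.69,-0.98,0],[0,0,0]],
  [[0.69,-0.98,0],[0,0,0]],
  [[0.69,-0.98,0],[0,0,0]],
  [[0.69,-0.98,0],[0,0,0]],
  [[0.69,-0.98,0],[0,0,0]],
  [[0.69,-0.98,0],[0,0,0]],
  [[0.69,-0.98,0],[0,0,0]],
  [[0.69,-0.98,0],[0,0,0]],
  [[0.69,-0.98,0],[0,0,0]],
  [[0.69,-0.98,0],[0,0,0]],
  [[0.69,-0.98,0],[0,0,0]],
  [[0.69,-0.98,0],[0,0,0]],
], gripper=1)

```text
time_s: 4.9
tcp_pos: [0.3406, -0.1839, 0.404]
ee_rot: [180.0, -0.0, 5.9]
contact_force: [1.3, 0.2, -0.3]
finger_gap: 0.0856
finger_force: 0.0
```

drive_tool([
  [[0.69,-0.98,0],[0,0,0]],
  [[0.69,-0.98,0],[0,0,0]],
  [[0.69,-0.98,0],[0,0,0]],
  [[0.69,-0.98,0],[0,0,0]],
  [[0.69,-0.98,0],[0,0,0]],
  [[0.69,-0.98,0],[0,0,0]],
  [[0.69,-0.98,0],[0,0,0]],
  [[0.69,-0.98,0],[0,0,0]],
  [[0.69,-0.98,0],[0,0,0]],
  [[0.69,-0.98,0],[0,0,0]],
  [[0.69,-0.98,0],[0,0,0]],
  [[0.69,-0.98,0],[0,0,0]],
  [[0.69,-0.98,0],[0,0,0]],
  [[0.69,-0.98,0],[0,0,0]],
  [[0.69,-0.98,0],[0,0,0]],
  [[0.69,-0.98,0],[0,0,0]],
  [[0.69,-0.98,0],[0,0,0]],
  [[0.69,-0.98,0],[0,0,0]],
  [[0,0,0],[0,0,0]],
])

```text
time_s: 6.8
tcp_pos: [0.5574, 0.1273, 0.4064]
ee_rot: [-176.8, 0.0, 11.5]
contact_force: [0.0, -1.0, -0.4]
finger_gap: 0.0851
finger_force: 0.0
```

```bash
cat >> h.py <<'E'
def hookfit(P,x0,x1,y0,y1,yaw0):
    """heads, post and bar in the hook's own axes"""
    S=P[(P[:,0]>x0)&(P[:,0]<x1)&(P[:,1]>y0)&(P[:,1]<y1)]
    h=S[S[:,2]>.224]
    if len(h)>20:
        d=R.from_euler('z',yaw0,degrees=True).as_matrix(); L=h@d
        e=np.histogram(L[:,0],bins=np.arange(L[:,0].min()-.002,L[:,0].max()+.004,.002))
        lab=(e[0]>3).astype(np.uint8); n,l=cv2.connectedComponents(lab.reshape(1,-1),connectivity=4); l=l.ravel()
        for i in range(1,n):
            k=np.nonzero(l==i)[0]; a,b=e[1][k[0]],e[1][k[-1]+1]; q=L[(L[:,0]>=a)&(L[:,0]<=b)]
            lo,hi=np.percentile(q,1,0),np.percentile(q,99,0); m=(lo+hi)/2
            print('  head n%d size'%len(q),np.round(hi-lo,4),'mid',np.round(d@m,4))
    t=S[(S[:,2]>.206)&(S[:,2]<.2165)]
    print('  posttop/tip x range',np.round(np.percentile(t[:,0],[1,99]),4),len(t))
    b=S[(S[:,2]>.19)&(S[:,2]<.206)]
    l=cv2.fitLine(b[:,:2].astype(np.float32),cv2.DIST_HUBER,0,.01,.01).ravel(); print('  bar ang',np.degrees(np.arctan2(l[1],l[0])),l[2:])
E
python3 - <<'E'
from h import *
print(status.state()['tcp_pos'],status.state()['ee_rot'],status.state()['time_s'])
c=shot('wrist'); print(np.round(c['mount'],3)); save(c,'w1.png'); P=cloud(c)
np.savez('w1.npz',P=P)
hookfit(P,.5,.68,.19,.29,6)
E
```

```text
[0.55735246 0.1272862  0.40641261] [-1.76795169e+02  1.00414059e-02  1.15341487e+01] 6.8
[[-0.001 -0.966 -0.259  0.067]
 [ 1.    -0.001  0.     0.001]
 [-0.    -0.259  0.966 -0.069]
 [ 0.     0.     0.     1.   ]]
  head n3242 size [0.0291 0.0509 0.1878] mid [0.5496 0.2149 0.3198]
  head n935 size [0.0138 0.031  0.0058] mid [0.5898 0.2306 0.2278]
  head n995 size [0.0137 0.0308 0.0056] mid [0.6234 0.2329 0.228 ]
  posttop/tip x range [0.5288 0.666 ] 1557
  bar ang 2.28489 [0.6062937 0.2287125]
```

View pics/w1.png

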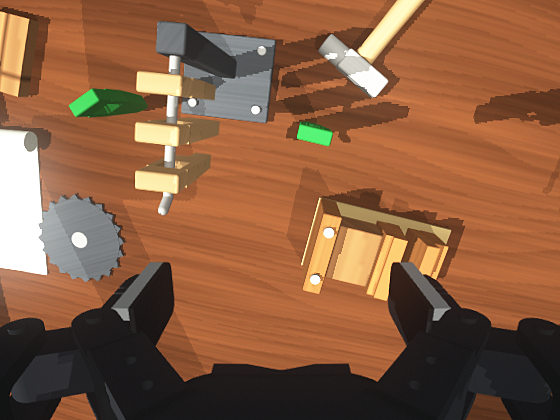

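```bash
python3 - <<'E'
from h import *
s=status.state(); print(np.round(s['q'],1),np.round(s['joint_velocities'],1))
P=np.load('w1.npz')['P']
# exclude gripper
P=P[P[:,2]<.26]
hookfit(P,.5,.68,.19,.29,5)
S=P[(P[:,0]>.36)&(P[:,0]<.56)&(P[:,1]>-.13)&(P[:,1]<.13)]
for z in np.arange(.05,.1,.005):
    k=S[(S[:,2]>z)&(S[:,2]<z+.005)]; print(round(z,3),len(k),np.round(np.percentile(k[:,1],[1,50,99]),3) if len(k) else '')
E
```

```text
[ 11.4  18.6  12.5  83.9   3.2 179.9] [-0.7 -1.4 -1.4  0.6 -0.3 -0. ]
  head n861 size [0.0133 0.0312 0.0066] mid [0.5564 0.2268 0.2276]
  head n937 size [0.0138 0.0309 0.0058] mid [0.5899 0.2306 0.2278]
  head n998 size [0.0136 0.0309 0.0056] mid [0.6234 0.2329 0.228 ]
  posttop/tip x range [0.5288 0.666 ] 1557
  bar ang 2.28489 [0.6062937 0.2287125]
0.05 333 [-0.073 -0.037  0.092]
0.055 1451 [-0.071  0.034  0.091]
0.06 1465 [-0.039  0.036  0.091]
0.065 681 [-0.048  0.007  0.091]
0.07 1200 [-0.054 -0.007  0.091]
0.075 1262 [-0.039  0.08   0.091]
0.08 306 [0.069 0.079 0.089]
0.085 1 [0.078 0.078 0.078]
0.09 0 
0.095 0
```

The wrist picture shows the three pieces at columns ~160, rows 85/133/180, with the tip at (165,208). Joint 6 has reached its range limit, so I'll use the half-turned grasp instead.

drive_tool([
  [[0,0,0],[0,0,-1]],
  [[0,0,0],[0,0,-1]],
  [[0,0,0],[0,0,-1]],
  [[0,0,0],[0,0,-1]],
  [[0,0,0],[0,0,-1]],
  [[0,0,0],[0,0,-1]],
  [[0,0,0],[0,0,-1]],
  [[0,0,0],[0,0,-1]],
  [[0,0,0],[0,0,-1]],
  [[0,0,0],[0,0,-1]],
  [[0,0,0],[0,0,-1]],
  [[0,0,0],[0,0,-1]],
  [[0,0,0],[0,0,-1]],
  [[0,0,0],[0,0,-1]],
  [[0,0,0],[0,0,-1]],
  [[0,0,0],[0,0,-1]],
  [[0,0,0],[0,0,-1]],
  [[0,0,0],[0,0,-1]],
  [[0,0,0],[0,0,-1]],
  [[0,0,0],[0,0,-1]],
])

```text
time_s: 8.85
tcp_pos: [0.5553, 0.1255, 0.4073]
ee_rot: [179.9, -3.2, 103.3]
contact_force: [0.1, -0.0, 0.1]
finger_gap: 0.0852
finger_force: 0.0
```

drive_tool([
  [[0,0,0],[0,0,-1]],
  [[0,0,0],[0,0,-1]],
  [[0,0,0],[0,0,-1]],
  [[0,0,0],[0,0,-1]],
  [[0,0,0],[0,0,-1]],
  [[0,0,0],[0,0,-1]],
  [[0,0,0],[0,0,-1]],
  [[0,0,0],[0,0,-1]],
  [[0,0,0],[0,0,-1]],
  [[0,0,0],[0,0,-1]],
  [[0,0,0],[0,0,-1]],
  [[0,0,0],[0,0,-1]],
  [[0,0,0],[0,0,-1]],
  [[0,0,0],[0,0,-1]],
  [[0,0,0],[0,0,-1]],
  [[0,0,0],[0,0,-1]],
  [[0,0,0],[0,0,-1]],
  [[0,0,0],[0,0,0]],
])

```text
time_s: 10.65
tcp_pos: [0.5554, 0.1256, 0.4073]
ee_rot: [176.9, -0.6, -179.0]
contact_force: [-0.3, 1.1, -0.6]
finger_gap: 0.0852
finger_force: 0.0
```

```bash
cat >> h.py <<'E'
def go(p,yaw=None):
    """mm-level plan: print shift in tool axes (units of 20 mm) to TCP target p, and turn units to yaw"""
    t,r=pose(); d=r.inv().apply(np.array(p)-t)/.02
    y=R.from_euler('xyz',[180,0,yaw],degrees=True) if yaw is not None else r
    w=(r.inv()*y).as_rotvec()/.08
    print('tcp',np.round(t,4),'shift units',np.round(d,2),'turn units',np.round(w,2))
E
python3 - <<'E'
from h import *
s=status.state(); print(s['tcp_pos'],s['ee_rot'],np.round(s['q'],1))
go([.556,.229,.40],185.3)
E
```

```text
[0.55540273 0.12558623 0.40733203] [ 176.89208219   -0.60488808 -178.97862206] [11.4 18.4 12.3 84.   3.2 10.4]
tcp [0.5554 0.1256 0.4073] shift units [-0.13  5.14  0.65] turn units [ 0.68 -0.11 -0.94]
```

drive_tool([
  [[0,0,0],[0.68,-0.11,-0.94]],
  [[-0.1,0.86,0.0],[0,0,0]],
  [[-0.1,0.86,0.0],[0,0,0]],
  [[-0.1,0.86,0.0],[0,0,0]],
  [[-0.1,0.86,0.0],[0,0,0]],
  [[-0.1,0.86,0.0],[0,0,0]],
  [[0,0.86,0.35],[0,0,0]],
  [[0,0,0],[0,0,0]],
  [[0,0,0],[0,0,0]],
])

```text
time_s: 11.55
tcp_pos: [0.5561, 0.2304, 0.3995]
ee_rot: [-180.0, -0.0, -174.6]
contact_force: [-0.1, -0.3, -0.5]
finger_gap: 0.0855
finger_force: 0.0
```

```bash
python3 - <<'E'
from h import *
s=status.state(); print(s['tcp_pos'],s['ee_rot'],np.round(s['q'],1))
c=shot('wrist'); save(c,'w2.png'); P=cloud(c); P=P[P[:,2]<.26]
np.savez('w2.npz',P=P)
hookfit(P,.5,.68,.19,.29,5.3)
S=P[(P[:,0]>.5)&(P[:,0]<.68)&(P[:,1]>.19)&(P[:,1]<.29)]
t=S[(S[:,2]>.203)&(S[:,2]<.2175)]
for a,b in [(.5,.545),(.64,.69)]:
    k=t[(t[:,0]>a)&(t[:,0]<b)]; print('tip/post',np.round(k.min(0),4),np.round(k.max(0),4),len(k))
E
```

```text
[0.55605431 0.23038026 0.39947751] [-1.79981955e+02 -4.28122695e-02 -1.74578487e+02] [22.5 22.  16.6 84.6 -0.  17.1]
  head n954 size [0.0137 0.0311 0.0061] mid [0.5556 0.2271 0.2279]
  head n891 size [0.0132 0.0311 0.0066] mid [0.5887 0.231  0.2275]
  head n845 size [0.0137 0.0315 0.0063] mid [0.6227 0.2337 0.2276]
  posttop/tip x range [0.5271 0.6654] 1421
  bar ang 4.692345 [0.58356047 0.23066144]
tip/post [0.5259 0.2225 0.2031] [0.5448 0.2304 0.215 ] 193
tip/post [0.6433 0.2247 0.2031] [0.6667 0.2475 0.2137] 743
```

View pics/w2.png

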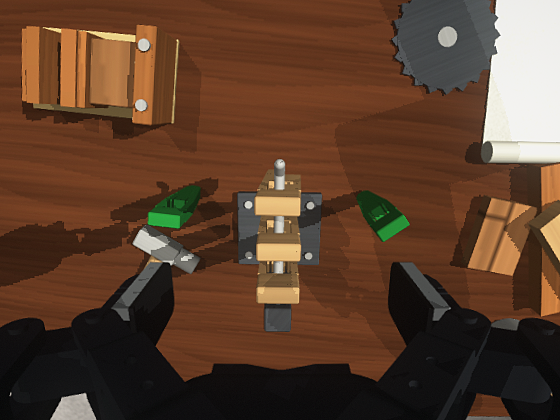

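The gripper is centred over the front piece at (278,205). The head measures (0.5556,0.2271), 13.7 x 31 mm, which fits the given sizes. Next I descend and grip.

drive_tool([
  [[0.04,-0.16,1],[0,0,0]],
  [[0,0,1],[0,0,0]],
  [[0,0,1],[0,0,0]],
  [[0,0,1],[0,0,0]],
  [[0,0,1],[0,0,0]],
  [[0,0,0.8],[0,0,0]],
  [[0,0,0.6],[0,0,0]],
  [[0,0,0],[0,0,0]],
])

```text
time_s: 12.4
tcp_pos: [0.5552, 0.2257, 0.2706]
ee_rot: [-180.0, -0.1, -174.7]
contact_force: [-0.3, -1.6, 0.4]
finger_gap: 0.0851
finger_force: 0.0
```

drive_tool([
  [[0,0,0],[0,0,0]],
  [[0,0,0],[0,0,0]],
  [[0,0,0],[0,0,0]],
  [[0,0,0],[0,0,0]],
  [[0,0,0],[0,0,0]],
  [[0,0,0],[0,0,0]],
  [[0,0,0],[0,0,0]],
], gripper=-1, newtons=40)

```text
time_s: 13.1
tcp_pos: [0.5563, 0.2269, 0.2729]
ee_rot: [179.9, 0.1, -174.6]
contact_force: [-0.0, -0.2, 5.5]
finger_gap: 0.0313
finger_force: 45.0
```

drive_tool([
  [[0,0,-0.45],[0,0,0]],
  [[0,0,-0.45],[0,0,0]],
  [[0,0,0],[0,0,0]],
  [[0,0,0],[0,0,0]],
])

```text
time_s: 13.5
tcp_pos: [0.5561, 0.2268, 0.2904]
ee_rot: [180.0, 0.1, -174.6]
contact_force: [0.3, 0.3, -0.2]
finger_gap: 0.0312
finger_force: 44.5
```

drive_tool([
  [[0.5,0,0.05],[0,0,0]],
  [[0.5,0,0],[0,0,0]],
  [[0.5,0,0],[0,0,0]],
  [[0.5,0,0],[0,0,0]],
  [[0.5,0,0],[0,0,0]],
  [[0.5,0,0],[0,0,0]],
  [[0.5,0,0],[0,0,0]],
  [[0.5,0,0],[0,0,0]],
  [[0,0,0],[0,0,0]],
])

```text
time_s: 14.4
tcp_pos: [0.4747, 0.219, 0.2892]
ee_rot: [180.0, -0.0, -174.6]
contact_force: [-0.0, -0.3, -0.2]
finger_gap: 0.0311
finger_force: 44.5
```

```bash
python3 - <<'E'
from h import *
c=shot('wrist'); save(c,'w3.png'); P=cloud(c); P=P[P[:,2]<.26]
hookfit(P,.52,.68,.19,.29,5.3)
s=shot('scene');save(s,'s3.png'); d=shot('side')
P=cloud(s)
for n,c in (('s',s),('d',d)):
    P=cloud(c); S=P[(P[:,0]>.44)&(P[:,0]<.68)&(P[:,1]>-.33)&(P[:,1]<-.25)]
    b=S[(S[:,2]>.192)&(S[:,2]<.2)]; m=b[(b[:,0]<.61)]
    print(n,'tip',np.round(S[S[:,2]>.19].min(0),4),'bar',cv2.fitLine(m[:,:2].astype(np.float32),cv2.DIST_HUBER,0,.01,.01).ravel())
    q=S[(S[:,2]>.209)&(S[:,0]>.6)]; print('post',np.round(q.min(0),4),np.round(q.max(0),4),np.round(q.mean(0),4),len(q))
go([.43,-.285,.33],180)
E
```

```text
posttop/tip x range [0.5253 0.5307] 187
  bar ang 5.469554 [0.5393137  0.22316481]
s tip [ 0.4946 -0.3069  0.1901] bar [ 0.9974381  -0.07153483  0.5581022  -0.28933892]
post [ 0.6137 -0.306   0.2091] [ 0.636  -0.2822  0.2185] [ 0.6244 -0.2931  0.2131] 48
d tip [ 0.4939 -0.3046  0.1905] bar [ 0.99855995 -0.05364719  0.5488661  -0.29123068]
post [ 0.6141 -0.3038  0.2094] [ 0.6389 -0.2815  0.2169] [ 0.6238 -0.2924  0.2132] 23
tcp [0.4766 0.2193 0.2893] shift units [  4.67 -24.89  -2.06] turn units [0.01 0.02 1.17]
```

drive_tool([
  [[0,0,-1],[0,0,0.92]],
  [[0,0,-1],[0,0,0.92]],
  [[0.1,-0.9,0],[0,0,0]],
  [[0.1,-0.98,0],[0,0,0]],
  [[0.1,-0.98,0],[0,0,0]],
  [[0.1,-0.98,0],[0,0,0]],
  [[0.1,-0.98,0],[0,0,0]],
  [[0.1,-0.98,0],[0,0,0]],
  [[0.1,-0.98,0],[0,0,0]],
  [[0.1,-0.98,0],[0,0,0]],
  [[0.1,-0.98,0],[0,0,0]],
  [[0.1,-0.98,0],[0,0,0]],
  [[0.1,-0.98,0],[0,0,0]],
  [[0.07,-0.98,0],[0,0,0]],
  [[0,-0.98,0],[0,0,0]],
  [[0,-0.98,0],[0,0,0]],
  [[0,-0.98,0],[0,0,0]],
  [[0,-0.98,0],[0,0,0]],
  [[0,-0.98,0],[0,0,0]],
  [[0,-0.98,0],[0,0,0]],
])

```text
time_s: 16.55
tcp_pos: [0.4332, -0.1318, 0.328]
ee_rot: [180.0, -0.0, 177.0]
contact_force: [0.7, -0.7, 0.3]
finger_gap: 0.0314
finger_force: 44.5
```

drive_tool([
  [[0,-0.98,0],[0,0,0]],
  [[0,-0.98,0],[0,0,0]],
  [[0,-0.98,0],[0,0,0]],
  [[0,-0.98,0],[0,0,0]],
  [[0,-0.9,0],[0,0,0]],
  [[0,0,0],[0,0,0]],
  [[0,0,0],[0,0,0]],
])

```text
time_s: 17.25
tcp_pos: [0.4281, -0.2268, 0.3281]
ee_rot: [179.9, -0.0, 176.9]
contact_force: [-0.4, -0.7, 0.2]
finger_gap: 0.0311
finger_force: 44.6
```

```bash
python3 - <<'E'
from h import *
c=shot('wrist'); save(c,'w4.png'); P=cloud(c)
S=P[(P[:,0]>.44)&(P[:,0]<.68)&(P[:,1]>-.35)&(P[:,1]<-.25)&(P[:,2]<.235)&(P[:,2]>.185)]
m=S[(S[:,0]<.606)]; print('tip',np.round(np.percentile(m,[1,99],axis=0),4),len(m)); 
l=cv2.fitLine(m[:,:2].astype(np.float32),cv2.DIST_HUBER,0,.01,.01).ravel(); print(np.degrees(np.arctan(l[1]/l[0])),l[2:])
for x in np.arange(.49,.65,.015):
    k=S[(S[:,0]>x)&(S[:,0]<x+.015)]
    if len(k): print(round(x+.0075,4),len(k),np.round(np.percentile(k[:,1],[2,98]),4),np.round(np.percentile(k[:,2],[2,50,98]),4))
go([.43,-.28,.33],177)
H=P[(np.abs(P[:,2]-.276)<.04)&(np.hypot(P[:,0]-.43,P[:,1]+.23)<.05)]; print('held',len(H),np.round(np.percentile(H,[1,99],axis=0),4))
E
```

```text
Traceback (most recent call last):
IndexError: index -1 is out of bounds for axis 0 with size 0
```

View pics/w4.png

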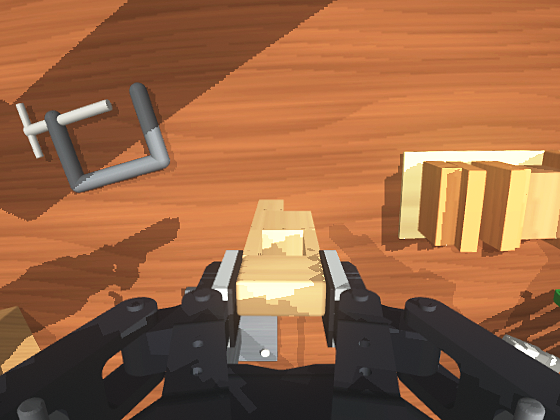

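The picture shows the push stick held squarely at (280,290), but the gripper hides the bar. I'll find the scene and side cameras' offset from the wrist using the crowded hook's heads and apply it to the empty hook.

```bash
python3 - <<'E'
from h import *
for n in ['scene','side']:
    c=dict(np.load(n+'0.npz')); P=cloud(c); print(n); hookfit(P,.5,.68,.19,.29,5.3)
    S=P[(P[:,0]>.48)&(P[:,0]<.68)&(P[:,1]>-.33)&(P[:,1]<-.25)&(P[:,2]>.185)]
    for x in np.arange(.49,.64,.015):
        k=S[(S[:,0]>x)&(S[:,0]<x+.015)&(S[:,2]>.19)]
        if len(k): print(round(x+.0075,4),len(k),np.round(np.percentile(k[:,1],[2,50,98]),4),np.round(np.percentile(k[:,2],[50,98]),4))
    # base top
    S=P[(P[:,0]>.55)&(P[:,0]<.7)&(P[:,1]>-.37)&(P[:,1]<-.21)&(abs(P[:,2]-.012)<.0035)]
    print('spare base',cv2.minAreaRect((S[:,:2]*1000).astype(np.float32)))
E
```

```text
scene
  head n75 size [0.0172 0.0314 0.011 ] mid [0.5543 0.2295 0.2297]
  head n74 size [0.0133 0.0308 0.0123] mid [0.5883 0.2337 0.2304]
  head n77 size [0.0164 0.0305 0.0103] mid [0.6224 0.2364 0.2296]
  posttop/tip x range [0.5265 0.6648] 171
  bar ang 0.07813518 [0.6033193  0.24245645]
0.4975 9 [-0.2901 -0.2874 -0.2831] [0.2108 0.2172]
0.5125 14 [-0.2916 -0.2876 -0.2846] [0.2037 0.2078]
0.5275 11 [-0.2934 -0.2883 -0.2842] [0.2023 0.2066]
0.5425 14 [-0.2909 -0.2885 -0.2849] [0.2033 0.2071]
0.5575 11 [-0.2937 -0.2899 -0.285 ] [0.2044 0.2074]
0.5725 14 [-0.2961 -0.2927 -0.2868] [0.2026 0.2073]
0.5875 13 [-0.2966 -0.2916 -0.2886] [0.2027 0.208 ]
0.6025 11 [-0.2953 -0.2917 -0.2893] [0.2043 0.2086]
0.6175 41 [-0.3045 -0.287  -0.2816] [0.2111 0.2162]
0.6325 53 [-0.3043 -0.2915 -0.2826] [0.2074 0.2154]
spare base ((621.5599365234375, -291.6180114746094), (113.6334457397461, 145.80612182617188), 79.84012603759766)
side
  head n48 size [0.0132 0.0322 0.0104] mid [0.5549 0.2298 0.2299]
  head n48 size [0.0113 0.0326 0.0115] mid [0.5879 0.2333 0.23  ]
  head n51 size [0.0146 0.0326 0.0113] mid [0.6217 0.2374 0.2298]
  posttop/tip x range [0.527  0.6646] 148
  bar ang 3.429898 [0.6003148  0.24600814]
0.4975 8 [-0.2885 -0.2874 -0.2837] [0.2107 0.2148]
0.5125 8 [-0.2902 -0.2854 -0.2842] [0.2045 0.2085]
0.5275 8 [-0.2882 -0.2862 -0.2822] [0.2052 0.2085]
0.5425 7 [-0.2905 -0.2869 -0.2833] [0.2056 0.2087]
0.5575 9 [-0.2949 -0.2897 -0.2879] [0.2043 0.2063]
0.5725 6 [-0.2916 -0.2885 -0.2872] [0.2053 0.2079]
0.5875 7 [-0.2942 -0.2917 -0.2884] [0.2052 0.2061]
0.6025 7 [-0.2971 -0.2905 -0.2849] [0.2034 0.2092]
0.6175 38 [-0.3031 -0.2893 -0.2802] [0.2062 0.216 ]
0.6325 22 [-0.3001 -0.2871 -0.2814] [0.2051 0.2169]
spare base ((615.2249755859375, -294.7178649902344), (118.41648864746094, 102.1871337890625), 87.12213134765625)
```

drive_tool([
  [[-0.2,-0.74,0.3],[0,0,0]],
  [[-0.2,-0.74,0.4],[0,0,0]],
  [[-0.3,-0.74,0.6],[0,0,0]],
  [[-0.3,-0.74,0.65],[0,0,0]],
  [[0,0,0],[0,0,0]],
  [[0,0,0],[0,0,0]],
  [[0,0,0],[0,0,0]],
])

```text
time_s: 18.0
tcp_pos: [0.4457, -0.2866, 0.2897]
ee_rot: [179.9, -0.0, 176.9]
contact_force: [-0.0, 0.4, -0.6]
finger_gap: 0.0314
finger_force: 44.5
```

```bash
python3 - <<'E'
from h import *
go([.583,-.2941,.289],177)
ims=[]
for n in ['scene','side']:
    c=shot(n); P=cloud(c)
    S=P[(P[:,0]>.42)&(P[:,0]<.60)&(P[:,1]>-.34)&(P[:,1]<-.24)]
    H=S[(S[:,0]<.475)&(S[:,2]>.13)&(S[:,2]<.205)]; print(n,'held body x,y,z',np.round(np.percentile(H,[3,50,97],axis=0),4).tolist(),len(H))
    B=S[(S[:,0]>.505)&(S[:,2]>.19)&(S[:,2]<.215)]; print('bar y',np.round(np.median(B,0),4))
    u=np.array(c['img']); ims.append(u)
a=ims[0][130:250,150:290];b=ims[1][150:270,280:420]
cv2.imwrite('pics/s4.png',np.hstack([cv2.resize(x,(0,0),fx=2.8,fy=2.8,interpolation=cv2.INTER_CUBIC) for x in (a,b)])[:,:,::-1])
E
```

```text
tcp [ 0.4457 -0.2866  0.2897] shift units [-6.88 -0.01  0.03] turn units [ 0.01 -0.   -0.02]
scene held body x,y,z [[0.437, -0.2989, 0.1325], [0.4484, -0.2827, 0.1746], [0.452, -0.2673, 0.201]] 155
bar y [ 0.5517 -0.2891  0.2039]
side held body x,y,z [[0.438, -0.3003, 0.1333], [0.4412, -0.2815, 0.1755], [0.4534, -0.2653, 0.2035]] 129
bar y [ 0.5498 -0.2895  0.2047]
```

View pics/s4.png

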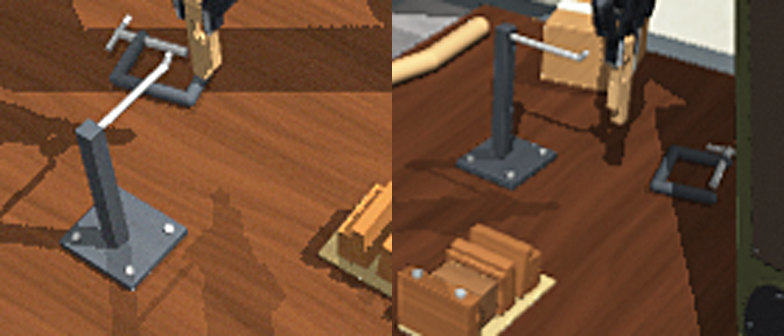

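The held piece lines up with the bar to about 1 mm in both cameras: the tip at crop (165,60) on the left faces the piece at (205,55). Now I slide it on.

drive_tool([
  [[-0.5,0,0],[0,0,0]],
  [[-0.5,0,0],[0,0,0]],
  [[-0.5,0,0],[0,0,0]],
  [[-0.5,0,0],[0,0,0]],
  [[-0.5,0,0],[0,0,0]],
  [[-0.5,0,0],[0,0,0]],
  [[-0.5,0,0],[0,0,0]],
  [[0,0,0],[0,0,0]],
])

```text
time_s: 18.9
tcp_pos: [0.5171, -0.2906, 0.2895]
ee_rot: [180.0, 0.1, 177.0]
contact_force: [-0.6, 0.1, -0.6]
finger_gap: 0.0309
finger_force: 44.5
```

drive_tool([
  [[-0.6,0,0],[0,0,0]],
  [[-0.6,0,0],[0,0,0]],
  [[-0.6,0,0],[0,0,0]],
  [[-0.6,0,0],[0,0,0]],
  [[-0.6,0,0],[0,0,0]],
  [[-0.4,0,0],[0,0,0]],
  [[0,0,0.4],[0,0,0]],
  [[0,0,0.3],[0,0,0]],
  [[0,0,0],[0,0,0]],
])

```text
time_s: 19.8
tcp_pos: [0.5823, -0.2937, 0.2742]
ee_rot: [179.9, -0.2, 176.9]
contact_force: [-0.1, -0.7, -1.1]
finger_gap: 0.0309
finger_force: 44.5
```

Lower by another 2 mm and release.

drive_tool([
  [[0,0,0.1],[0,0,0]],
  [[0,0,0],[0,0,0]],
])

```text
time_s: 20.0
tcp_pos: [0.5831, -0.294, 0.2738]
ee_rot: [180.0, 0.0, 176.9]
contact_force: [-0.1, 0.2, -1.6]
finger_gap: 0.0312
finger_force: 44.5
```

drive_tool([
  [[0,0,0],[0,0,0]],
  [[0,0,0],[0,0,0]],
  [[0,0,0],[0,0,0]],
  [[0,0,0],[0,0,0]],
  [[0,0,0],[0,0,0]],
  [[0,0,0],[0,0,0]],
], gripper=0.9)

```text
time_s: 20.6
tcp_pos: [0.5836, -0.2941, 0.2739]
ee_rot: [180.0, 0.0, 176.9]
contact_force: [0.1, 0.6, -0.1]
finger_gap: 0.0809
finger_force: 0.0
```

drive_tool([
  [[0,0,-0.6],[0,0,0]],
  [[0,0,-1],[0,0,0]],
  [[0,0,-1],[0,0,0]],
  [[0,0,-1],[0,0,0]],
  [[0,0,-1],[0,0,0]],
  [[0,0,-1],[0,0,0]],
  [[0,0,0],[0,0,0]],
  [[0,0,0],[0,0,0]],
])

```text
time_s: 21.4
tcp_pos: [0.5837, -0.2942, 0.3863]
ee_rot: [180.0, 0.1, 176.9]
contact_force: [0.1, 0.0, -0.4]
finger_gap: 0.0812
finger_force: 0.0
```

```bash
python3 - <<'E'
from h import *
c=shot('wrist'); P=cloud(c); P=P[P[:,2]<.26]; save(c,'w5.png')
S=P[(P[:,0]>.44)&(P[:,0]<.68)&(P[:,1]>-.34)&(P[:,1]<-.24)]
H=S[S[:,2]>.222]; print('hung head',np.round(np.percentile(H,[1,99],axis=0),4),len(H))
b=S[(S[:,2]>.185)&(S[:,2]<.218)&(S[:,0]<.565)]; print('tip',np.round(b.min(0),4)); 
l=cv2.fitLine(b[:,:2].astype(np.float32),cv2.DIST_HUBER,0,.01,.01).ravel(); print(np.degrees(np.arctan(l[1]/l[0])),l[2:])
p=S[(S[:,2]>.209)&(S[:,0]>.605)]; print('post',np.round(np.percentile(p,[1,99],axis=0),4) if len(p) else 0)
s=shot('scene'); P=cloud(s); hookfit(P,.5,.68,.19,.29,5.3)
go([.586,.2305,.33],185.3)
E
```

```text
hung head [[ 0.5751 -0.3103  0.2232]
 [ 0.5891 -0.2792  0.2309]] 1080
tip [ 0.4956 -0.2974  0.1985]
-2.8019545 [ 0.52910054 -0.29218462]
post [[ 0.6139 -0.308   0.2094]
 [ 0.6348 -0.2862  0.2128]]
  head n72 size [0.0127 0.0312 0.0106] mid [0.5895 0.2336 0.2297]
  head n73 size [0.0141 0.0305 0.01  ] mid [0.6228 0.2362 0.2295]
  posttop/tip x range [0.5245 0.6654] 148
  bar ang 5.1589017 [0.6139526  0.23667136]
tcp [ 0.5832 -0.294   0.3848] shift units [ 1.26 26.19  2.77] turn units [ 0.02 -0.01 -1.83]
```

drive_tool([
  [[0,0,0],[0,0,-0.92]],
  [[0,0,0],[0,0,-0.92]],
  [[-0.1,0.97,0],[0,0,0]],
  [[-0.1,0.97,0],[0,0,0]],
  [[-0.1,0.97,0],[0,0,0]],
  [[-0.1,0.97,0],[0,0,0]],
  [[-0.1,0.97,0],[0,0,0]],
  [[-0.1,0.97,0],[0,0,0]],
  [[-0.1,0.97,0],[0,0,0]],
  [[-0.1,0.97,0],[0,0,0]],
  [[-0.1,0.97,0],[0,0,0]],
  [[-0.1,0.97,0],[0,0,0]],
  [[-0.1,0.97,0],[0,0,0]],
  [[-0.1,0.97,0],[0,0,0]],
  [[-0.1,0.97,0],[0,0,0]],
  [[-0.1,0.97,0],[0,0,0]],
  [[-0.1,0.97,0],[0,0,0]],
  [[-0.1,0.97,0],[0,0,0]],
  [[-0.1,0.97,0],[0,0,0]],
  [[-0.1,0.97,0],[0,0,0]],
])

```text
time_s: 23.5
tcp_pos: [0.5861, 0.0589, 0.3863]
ee_rot: [180.0, 0.1, -174.6]
contact_force: [1.1, 0.6, -0.6]
finger_gap: 0.081
finger_force: 0.0
```

drive_tool([
  [[-0.1,0.97,0],[0,0,0]],
  [[-0.1,0.97,0],[0,0,0]],
  [[-0.1,0.97,0],[0,0,0]],
  [[-0.1,0.97,0],[0,0,0]],
  [[-0.1,0.97,0],[0,0,0]],
  [[-0.1,0.97,0],[0,0,0]],
  [[-0.1,0.97,0],[0,0,0]],
  [[-0.1,0.97,0],[0,0,0]],
  [[-0.1,0.97,0],[0,0,0]],
  [[-0.1,0.97,0],[0,0,0]],
  [[0,0.4,0],[0,0,0]],
  [[0,0,0],[0,0,0]],
  [[0,0,0],[0,0,0]],
])

```text
time_s: 24.8
tcp_pos: [0.5877, 0.2597, 0.3861]
ee_rot: [-180.0, 0.0, -174.6]
contact_force: [0.2, -0.6, 0.4]
finger_gap: 0.0809
finger_force: 0.0
```

```bash
python3 - <<'E'
from h import *
c=shot('wrist'); P=cloud(c); P=P[P[:,2]<.26]
hookfit(P,.5,.68,.19,.29,5.3)
go([.589,.231,.271],185.3)
E
```

```text
head n1086 size [0.0139 0.0315 0.0062] mid [0.5892 0.2312 0.2276]
  head n991 size [0.0137 0.0314 0.0064] mid [0.6227 0.2338 0.2276]
  posttop/tip x range [0.5274 0.6655] 1444
  bar ang 5.43368 [0.5859607  0.23140693]
tcp [0.5878 0.2593 0.3862] shift units [ 0.07 -1.42  5.76] turn units [0.   0.   0.01]
```

drive_tool([
  [[0.06,-0.71,0.5],[0,0,0]],
  [[0,-0.7,1],[0,0,0]],
  [[0,0,1],[0,0,0]],
  [[0,0,1],[0,0,0]],
  [[0,0,0.9],[0,0,0]],
  [[0,0,0.8],[0,0,0]],
  [[0,0,0.56],[0,0,0]],
  [[0,0,0],[0,0,0]],
])

```text
time_s: 25.65
tcp_pos: [0.5885, 0.2307, 0.2694]
ee_rot: [-180.0, -0.2, -174.7]
contact_force: [-0.2, -1.0, -0.4]
finger_gap: 0.0808
finger_force: 0.0
```

drive_tool([
  [[0,0,0],[0,0,0]],
  [[0,0,0],[0,0,0]],
  [[0,0,0],[0,0,0]],
  [[0,0,0],[0,0,0]],
  [[0,0,0],[0,0,0]],
  [[0,0,0],[0,0,0]],
], gripper=-1, newtons=40)

```text
time_s: 26.25
tcp_pos: [0.5897, 0.2319, 0.272]
ee_rot: [179.9, 0.1, -174.6]
contact_force: [-0.1, -0.9, 4.5]
finger_gap: 0.0316
finger_force: 41.7
```

drive_tool([
  [[0,0,-0.43],[0,0,0]],
  [[0,0,-0.43],[0,0,0]],
  [[0,0,0],[0,0,0]],
  [[0,0,0],[0,0,0]],
])

```text
time_s: 26.65
tcp_pos: [0.5893, 0.2319, 0.2884]
ee_rot: [180.0, 0.1, -174.6]
contact_force: [0.6, -0.4, -0.1]
finger_gap: 0.0308
finger_force: 41.3
```

drive_tool([
  [[0.5,0,0],[0,0,0]],
  [[0.6,0,0],[0,0,0]],
  [[0.6,0,0],[0,0,0]],
  [[0.6,0,0],[0,0,0]],
  [[0.6,0,0],[0,0,0]],
  [[0.6,0,0],[0,0,0]],
  [[0.6,0,0],[0,0,0]],
  [[0.6,0,0],[0,0,0]],
  [[0.6,0,0],[0,0,0]],
  [[0.6,0,0],[0,0,0]],
  [[0.1,0,0],[0,0,0]],
  [[0,0,0],[0,0,0]],
])

```text
time_s: 27.85
tcp_pos: [0.4695, 0.2206, 0.2883]
ee_rot: [180.0, 0.1, -174.6]
contact_force: [0.4, -0.4, -1.2]
finger_gap: 0.0313
finger_force: 41.3
```

```bash
python3 - <<'E'
from h import *
go([.445,-.2877,.288],177); t,r=pose()
y=R.from_euler('xyz',[180,0,177],degrees=True); print(y.inv().apply(np.array([.445,-.2877,.288])-t)/.02)
E
```

```text
tcp [0.4695 0.2206 0.2883] shift units [  3.6  -25.19  -0.  ] turn units [0.01 0.01 1.83]
[-1.08434434e-01 -2.54422322e+01  1.68106855e-02]
```

drive_tool([
  [[0,0,-1],[0,0,0.92]],
  [[0,0,-1],[0,0,0.91]],
  [[0,-0.98,0],[0,0,0]],
  [[0,-0.98,0],[0,0,0]],
  [[0,-0.98,0],[0,0,0]],
  [[0,-0.98,0],[0,0,0]],
  [[0,-0.98,0],[0,0,0]],
  [[0,-0.98,0],[0,0,0]],
  [[0,-0.98,0],[0,0,0]],
  [[0,-0.98,0],[0,0,0]],
  [[0,-0.98,0],[0,0,0]],
  [[0,-0.98,0],[0,0,0]],
  [[0,-0.98,0],[0,0,0]],
  [[0,-0.98,0],[0,0,0]],
  [[0,-0.98,0],[0,0,0]],
  [[0,-0.98,0],[0,0,0]],
  [[0,-0.98,0],[0,0,0]],
  [[0,-0.98,0],[0,0,0]],
  [[0,-0.98,0],[0,0,0]],
  [[0,-0.98,0],[0,0,0]],
])

```text
time_s: 29.85
tcp_pos: [0.4517, -0.133, 0.3279]
ee_rot: [180.0, 0.1, 177.0]
contact_force: [0.1, 0.5, -1.4]
finger_gap: 0.0313
finger_force: 41.2
```

drive_tool([
  [[0,-0.98,0],[0,0,0]],
  [[0,-0.98,0],[0,0,0]],
  [[0,-0.98,0],[0,0,0]],
  [[0,-0.98,0],[0,0,0]],
  [[0,-0.98,0],[0,0,0]],
  [[0,-0.98,0.3],[0,0,0]],
  [[-0.05,-0.98,0.7],[0,0,0]],
  [[-0.05,-0.94,1],[0,0,0]],
  [[0,0,0],[0,0,0]],
  [[0,0,0],[0,0,0]],
])

```text
time_s: 30.85
tcp_pos: [0.4449, -0.2879, 0.2874]
ee_rot: [179.9, -0.0, 176.9]
contact_force: [-0.7, -0.2, -0.6]
finger_gap: 0.0309
finger_force: 41.1
```

```bash
python3 - <<'E'
from h import *
go([.542,-.2927,.288],177)
for n in ['scene','side']:
    c=shot(n); P=cloud(c)
    S=P[(P[:,0]>.42)&(P[:,0]<.60)&(P[:,1]>-.34)&(P[:,1]<-.24)]
    H=S[(S[:,0]<.475)&(S[:,2]>.13)&(S[:,2]<.205)]; q=np.percentile(H,[3,97],axis=0); print(n,'held mid y',q.mean(0)[1],len(H))
    B=S[(S[:,0]>.50)&(S[:,0]<.56)&(S[:,2]>.19)&(S[:,2]<.215)]; print('bar',np.round(np.median(B,0),4))
E
```

```text
tcp [ 0.4449 -0.2879  0.2874] shift units [-4.86  0.02 -0.03] turn units [ 0.02 -0.01 -0.02]
scene held mid y -0.28476137167868626 182
bar [ 0.5279 -0.2882  0.204 ]
side held mid y -0.28368949191250203 147
bar [ 0.529  -0.2884  0.2052]
```

drive_tool([
  [[-0.5,0,0],[0,0,0]],
  [[-0.5,0,0],[0,0,0]],
  [[-0.5,0,0],[0,0,0]],
  [[-0.5,0,0],[0,0,0]],
  [[-0.5,0,0],[0,0,0]],
  [[-0.5,0,0],[0,0,0]],
  [[-0.5,0,0],[0,0,0]],
  [[-0.5,0,0],[0,0,0]],
  [[-0.5,0,0],[0,0,0]],
  [[-0.4,0,0],[0,0,0]],
  [[0,0,0.4],[0,0,0]],
  [[0,0,0.34],[0,0,0]],
  [[0,0,0],[0,0,0]],
  [[0,0,0],[0,0,0]],
])

```text
time_s: 32.35
tcp_pos: [0.542, -0.2926, 0.2725]
ee_rot: [179.9, -0.1, 177.0]
contact_force: [0.1, 0.8, -0.8]
finger_gap: 0.0313
finger_force: 41.4
```

drive_tool([
  [[0,0,0],[0,0,0]],
  [[0,0,0],[0,0,0]],
  [[0,0,0],[0,0,0]],
  [[0,0,0],[0,0,0]],
  [[0,0,0],[0,0,0]],
  [[0,0,0],[0,0,0]],
], gripper=0.9)

```text
time_s: 32.95
tcp_pos: [0.5428, -0.2928, 0.2731]
ee_rot: [180.0, 0.0, 177.0]
contact_force: [-0.4, 0.4, 0.7]
finger_gap: 0.0811
finger_force: 0.0
```

drive_tool([
  [[0,0,-0.6],[0,0,0]],
  [[0,0,-1],[0,0,0]],
  [[0,0,-1],[0,0,0]],
  [[0,0,-1],[0,0,0]],
  [[0,0,-1],[0,0,0]],
  [[0,0,-1],[0,0,0]],
  [[0,0,0],[0,0,0]],
  [[0,0,0],[0,0,0]],
])

```text
time_s: 33.75
tcp_pos: [0.5429, -0.293, 0.3856]
ee_rot: [-180.0, 0.1, 177.0]
contact_force: [-1.0, -0.2, 0.1]
finger_gap: 0.0812
finger_force: 0.0
```

```bash
python3 - <<'E'
from h import *
c=shot('wrist'); P=cloud(c); P=P[P[:,2]<.26]
hookfit(P,.47,.68,-.34,-.24,-2.8)
t,r=pose();y=R.from_euler('xyz',[180,0,185.3],degrees=True); print(t,y.inv().apply(np.array([.6227,.2338,.38])-t)/.02)
E
```

```text
head n1080 size [0.0136 0.0315 0.0058] mid [ 0.5411 -0.2926  0.228 ]
  head n987 size [0.0138 0.0311 0.0064] mid [ 0.5823 -0.2944  0.2276]
  posttop/tip x range [0.4965 0.6346] 1341
  bar ang -2.9117472 [ 0.5615208  -0.29383883]
[ 0.54260697 -0.2928003   0.38468024] [-6.41964926 25.84753406  0.23401207]
```

drive_tool([
  [[0,0,0],[0,0,-0.9]],
  [[0,0,0],[0,0,-0.9]],
  [[0.04,0.99,0],[0,0,0]],
  [[0.04,0.99,0],[0,0,0]],
  [[0.04,0.99,0],[0,0,0]],
  [[0.04,0.99,0],[0,0,0]],
  [[0.04,0.99,0],[0,0,0]],
  [[0.04,0.99,0],[0,0,0]],
  [[0.04,0.99,0],[0,0,0]],
  [[0.04,0.99,0],[0,0,0]],
  [[0.04,0.99,0],[0,0,0]],
  [[0.04,0.99,0],[0,0,0]],
  [[0.04,0.99,0],[0,0,0]],
  [[0.04,0.99,0],[0,0,0]],
  [[0.04,0.99,0],[0,0,0]],
  [[0.04,0.99,0],[0,0,0]],
  [[0.04,0.99,0],[0,0,0]],
  [[0.04,0.99,0],[0,0,0]],
  [[0,0,0],[0,0,0]],
  [[0,0,0],[0,0,0]],
])

```text
time_s: 35.8
tcp_pos: [0.5007, 0.0219, 0.3851]
ee_rot: [180.0, 0.0, -174.7]
contact_force: [-0.0, -1.7, 0.3]
finger_gap: 0.081
finger_force: 0.0
```

```bash
python3 - <<'E'
from h import *
c=shot('wrist'); save(c,'w6.png'); P=cloud(c); np.savez('w6.npz',P=P)
t,r=pose();y=R.from_euler('xyz',[180,0,185.3],degrees=True); print(t,y.inv().apply(np.array([.6227,.2338,.38])-t)/.02)
S=P[(P[:,0]>.38)&(P[:,0]<.56)&(P[:,1]>-.12)&(P[:,1]<.13)&(P[:,2]<.11)&(P[:,2]>-.01)]
f=S[(S[:,2]>.081)]; print('fence',cv2.minAreaRect((f[:,:2]*1000).astype(np.float32)))
j=S[(S[:,2]>.0725)&(S[:,2]<.0785)]; print('75 level',cv2.minAreaRect((j[:,:2]*1000).astype(np.float32)))
d=R.from_euler('z',-2,degrees=True).as_matrix(); L=S@d; L=L[(L[:,0]>.435)&(L[:,0]<.5)]
for y in np.arange(-.08,.1,.002):
    k=L[(L[:,1]>=y)&(L[:,1]<y+.002)]
    if len(k): print('%.3f:%.4f(%d)'%(y+.001,np.median(k[:,2]),len(k)),end=' ')
E
```

```text
[0.50087428 0.02141972 0.3850658 ] [-7.04612855 10.0109588   0.25328991]
fence ((467.47442626953125, 79.58222961425781), (17.212690353393555, 92.0913314819336), 88.02824401855469)
75 level ((467.1692199707031, 17.734901428222656), (145.1871795654297, 100.0370101928711), 87.97120666503906)
-0.079:-0.0005(71) -0.077:0.0050(41) -0.075:0.0055(88) -0.073:0.0053(91) -0.071:0.0053(88) -0.069:0.0055(84) -0.067:0.0057(41) -0.057:0.0547(16) -0.055:0.0554(104) -0.053:0.0554(114) -0.051:0.0556(111) -0.049:0.0554(112) -0.047:0.0555(108) -0.045:0.0555(111) -0.043:0.0554(118) -0.041:0.0555(58) -0.039:0.0728(3) -0.037:0.0730(106) -0.035:0.0732(122) -0.033:0.0733(118) -0.031:0.0735(127) -0.029:0.0738(118) -0.027:0.0740(120) -0.025:0.0741(122) -0.023:0.0738(158) -0.021:0.0599(273) -0.019:0.0387(237) -0.017:0.0176(207) -0.015:0.0053(90) -0.013:0.0055(87) -0.011:0.0051(87) -0.009:0.0053(93) -0.007:0.0054(88) -0.005:0.0053(66) -0.003:0.0216(24) -0.001:0.0421(24) 0.001:0.0614(27) 0.003:0.0742(111) 0.005:0.0741(120) 0.007:0.0738(124) 0.009:0.0737(126) 0.011:0.0736(120) 0.013:0.0733(124) 0.015:0.0733(124) 0.017:0.0729(124) 0.019:0.0686(126) 0.021:0.0683(119) 0.023:0.0684(119) 0.025:0.0683(118) 0.027:0.0608(120) 0.029:0.0604(113) 0.031:0.0603(114) 0.033:0.0604(115) 0.035:0.0604(117) 0.037:0.0605(114) 0.039:0.0605(112) 0.041:0.0603(115) 0.043:0.0602(112) 0.045:0.0603(113) 0.047:0.0603(116) 0.049:0.0602(113) 0.051:0.0602(112) 0.053:0.0601(113) 0.055:0.0603(114) 0.057:0.0604(112) 0.059:0.0603(114) 0.061:0.0602(114) 0.063:0.0605(111) 0.065:0.0603(116) 0.067:0.0604(116) 0.069:0.0605(110) 0.071:0.0604(112) 0.073:0.0604(118) 0.075:0.0605(109) 0.077:0.0604(112) 0.079:0.0601(109) 0.081:0.0595(49) 0.085:0.0644(448) 0.087:0.0792(124) 0.089:0.0795(132) 0.091:0.0795(123) 0.093:0.0797(126) 0.095:0.0798(126) 0.097:0.0796(121) 0.099:0.0795(121)
```

View pics/w6.png

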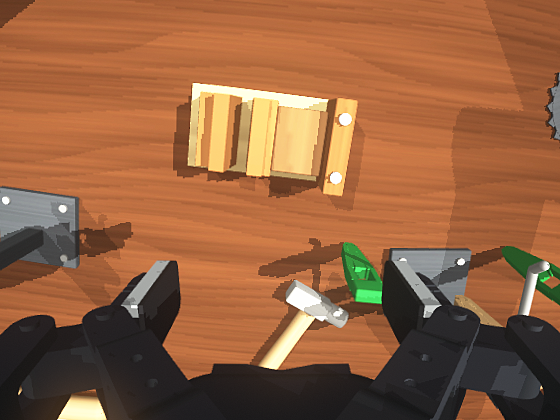

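The picture shows the clamp at (270,140): stop at (215,135), jaw at (262,135), blank at (300,140) and fence at (343,145). The mouth measures about 24 mm wide at the top, and the blank is about 4 mm short of the fence. On to the wedge.

drive_tool([
  [[-0.64,0.91,0],[0,0,0]],
  [[-0.64,0.91,0],[0,0,0]],
  [[-0.64,0.91,0],[0,0,0]],
  [[-0.64,0.91,0],[0,0,0]],
  [[-0.64,0.91,0],[0,0,0]],
  [[-0.64,0.91,0],[0,0,0]],
  [[-0.64,0.91,0],[0,0,0]],
  [[-0.64,0.91,0],[0,0,0]],
  [[-0.64,0.91,0],[0,0,0]],
  [[-0.64,0.91,0],[0,0,0]],
  [[-0.64,0.91,0],[0,0,0]],
  [[0,0,0],[0,0,0]],
  [[0,0,0],[0,0,0]],
])

```text
time_s: 37.15
tcp_pos: [0.6234, 0.2329, 0.3847]
ee_rot: [-180.0, -0.0, -174.8]
contact_force: [-0.9, -0.1, -0.8]
finger_gap: 0.0811
finger_force: 0.0
```

```bash
python3 - <<'E'
from h import *
c=shot('wrist'); P=cloud(c); P=P[P[:,2]<.26]
hookfit(P,.5,.68,.19,.29,5.3)
go([.6227,.2338,.27],185.3)
L=np.load('w6.npz')['P']@R.from_euler('z',-2,degrees=True).as_matrix(); L=L[(abs(L[:,2]-.0737)<.003)&(L[:,0]>.38)&(L[:,0]<.56)]
for a,b in [(-.038,-.023),(.003,.017)]:
    k=L[(L[:,1]>a)&(L[:,1]<b)]; print(np.percentile(k[:,0],[1,99]))
for x in (.44,.465,.49):
    k=L[abs(L[:,0]-x)<.01]; s=k[(k[:,1]<-.018)&(k[:,2]>.072)]; j=k[(k[:,1]>-.002)&(k[:,1]<.018)&(k[:,2]>.072)]; print(x,np.percentile(s[:,1],99.5),np.percentile(j[:,1],.5))
E
```

```text
head n1073 size [0.0136 0.0309 0.0054] mid [0.6227 0.2338 0.2281]
  posttop/tip x range [0.527  0.6652] 1306
  bar ang 4.725366 [0.58784413 0.23079014]
tcp [0.6231 0.2325 0.3851] shift units [0.01 0.07 5.75] turn units [-0.   -0.   -0.03]
[0.42757511 0.50593855]
[0.42761777 0.50573688]
0.44 -0.021613344720020224 0.0021863142426864464
0.465 -0.022345408390149885 0.0022901581482453045
0.49 -0.02235503315612717 0.0024499424534179613
```

drive_tool([
  [[0.01,0.07,1],[0,0,-0.03]],
  [[0,0,1],[0,0,0]],
  [[0,0,1],[0,0,0]],
  [[0,0,1],[0,0,0]],
  [[0,0,1],[0,0,0]],
  [[0,0,0.75],[0,0,0]],
  [[0,0,0],[0,0,0]],
])

```text
time_s: 37.9
tcp_pos: [0.6212, 0.2332, 0.2683]
ee_rot: [-179.9, -0.2, -174.7]
contact_force: [0.7, 0.0, 0.5]
finger_gap: 0.0812
finger_force: 0.0
```

drive_tool([
  [[0,0,0],[0,0,0]],
  [[0,0,0],[0,0,0]],
  [[0,0,0],[0,0,0]],
  [[0,0,0],[0,0,0]],
  [[0,0,0],[0,0,0]],
  [[0,0,0],[0,0,0]],
], gripper=-1, newtons=50)

```text
time_s: 38.5
tcp_pos: [0.6233, 0.2352, 0.2717]
ee_rot: [180.0, 0.2, -174.6]
contact_force: [-0.9, -1.4, 6.0]
finger_gap: 0.0312
finger_force: 49.6
```

drive_tool([
  [[0,0,-0.43],[0,0,0]],
  [[0,0,-0.43],[0,0,0]],
  [[0,0,0],[0,0,0]],
  [[0,0,0],[0,0,0]],
])

```text
time_s: 38.9
tcp_pos: [0.623, 0.2352, 0.2878]
ee_rot: [180.0, 0.1, -174.6]
contact_force: [-0.9, 0.8, -0.4]
finger_gap: 0.0309
finger_force: 49.5
```

drive_tool([
  [[0.6,0,0],[0,0,0]],
  [[0.6,0,0],[0,0,0]],
  [[0.6,0,0],[0,0,0]],
  [[0.6,0,0],[0,0,0]],
  [[0.6,0,0],[0,0,0]],
  [[0.6,0,0],[0,0,0]],
  [[0.6,0,0],[0,0,0]],
  [[0.6,0,0],[0,0,0]],
  [[0.6,0,0],[0,0,0]],
  [[0.6,0,0],[0,0,0]],
  [[0.6,0,0],[0,0,0]],
  [[0.6,0,0],[0,0,0]],
  [[0.6,0,0],[0,0,0]],
  [[0,0,0],[0,0,0]],
  [[0,0,0],[0,0,0]],
])

```text
time_s: 40.4
tcp_pos: [0.4675, 0.2206, 0.2878]
ee_rot: [180.0, 0.1, -174.6]
contact_force: [-0.1, 0.3, -1.5]
finger_gap: 0.0314
finger_force: 49.4
```

```bash
python3 - <<'E'
from h import *
d=R.from_euler('z',-2,degrees=True).as_matrix()
m=d@np.array([.4667,-.0100,0]); print(m)
t,r=pose();y=R.from_euler('xyz',[180,0,178],degrees=True); print(t,y.inv().apply(np.array([m[0],m[1],.29])-t)/.02); go([m[0],m[1],.29],178)
# held wedge seen by wrist cam: head lateral in tool frame, tip
c=shot('wrist'); save(c,'w7.png'); P=r.inv().apply(cloud(c)-t)
H=P[(abs(P[:,1])<.03)&(P[:,2]>.035)&(P[:,2]<.2)&(abs(P[:,0])<.04)]
for a in np.arange(.036,.2,.008):
    k=H[(H[:,2]>=a)&(H[:,2]<a+.008)]
    if len(k)>3: print('%.3f n%d x %.4f y %s'%(a+.004,len(k),np.median(k[:,0]),np.round(np.percentile(k[:,1],[2,98]),4)))
E
```

```text
[ 0.4660667 -0.0262815  0.       ]
[0.46749461 0.2206007  0.2877774 ] [ -0.35945156 -12.33908215  -0.11113016]
tcp [0.4675 0.2206 0.2878] shift units [  1.23 -12.28  -0.12] turn units [0.01 0.02 1.61]
0.040 n3984 x 0.0024 y [-0.0209  0.0202]
0.048 n1708 x 0.0075 y [-0.0282  0.0274]
0.056 n1334 x 0.0076 y [-0.0287  0.0277]
0.064 n994 x 0.0077 y [-0.0277  0.0268]
0.072 n233 x 0.0077 y [-0.0185  0.0181]
0.080 n207 x 0.0076 y [-0.0164  0.0148]
0.088 n198 x 0.0076 y [-0.0165  0.0149]
0.096 n1085 x 0.0023 y [-0.0149  0.0134]
0.104 n400 x 0.0076 y [-0.0156  0.0138]
0.112 n315 x 0.0076 y [-0.0147  0.0131]
0.120 n222 x 0.0077 y [-0.0141  0.0123]
0.128 n173 x 0.0077 y [-0.0134  0.0113]
0.136 n155 x 0.0077 y [-0.0128  0.0106]
0.144 n123 x 0.0077 y [-0.0121  0.0099]
0.152 n118 x 0.0078 y [-0.0113  0.0091]
0.160 n89 x 0.0078 y [-0.0106  0.0082]
0.168 n66 x 0.0078 y [-0.0095  0.0071]
0.176 n34 x 0.0077 y [-0.0067  0.0047]
```

drive_tool([
  [[0,0,0],[0,0,0.81]],
  [[0,0,0],[0,0,0.8]],
  [[-0.03,-0.94,0],[0,0,0]],
  [[-0.03,-0.94,0],[0,0,0]],
  [[-0.03,-0.94,0],[0,0,0]],
  [[-0.03,-0.94,0],[0,0,0]],
  [[-0.03,-0.94,0],[0,0,0]],
  [[-0.03,-0.95,0],[0,0,0]],
  [[-0.03,-0.95,0],[0,0,0]],
  [[-0.03,-0.95,0],[0,0,0]],
  [[-0.03,-0.95,0],[0,0,0]],
  [[-0.03,-0.95,0],[0,0,0]],
  [[-0.03,-0.95,0],[0,0,0]],
  [[-0.03,-0.95,0],[0,0,0]],
  [[0,-0.94,0],[0,0,0]],
  [[0,0,0.7],[0,0,0]],
  [[0,0,0],[0,0,0]],
  [[0,0,0],[0,0,0]],
])

```text
time_s: 42.25
tcp_pos: [0.4662, -0.0255, 0.2733]
ee_rot: [180.0, -0.0, 178.0]
contact_force: [-0.6, 0.0, -0.5]
finger_gap: 0.0311
finger_force: 49.6
```

```bash
python3 - <<'E'
from h import *
t,r=pose(); print(t,status.state()['contact_force'])
c=shot('wrist'); save(c,'w8.png'); P=cloud(c)@R.from_euler('z',-2,degrees=True).as_matrix()
print('tcp L',t@R.from_euler('z',-2,degrees=True).as_matrix())
W=P[(abs(P[:,0]-.459)<.012)&(abs(P[:,1]+.01)<.022)&(P[:,2]>.09)&(P[:,2]<.17)]
for a in np.arange(.09,.17,.01):
    k=W[(W[:,2]>=a)&(W[:,2]<a+.01)]
    if len(k)>3: print('%.3f n%d y %s'%(a+.005,len(k),np.round(np.percentile(k[:,1],[2,98]),4)))
L=P[(abs(P[:,2]-.0737)<.003)&(P[:,0]>.425)&(P[:,0]<.456)]
print('stop',np.percentile(L[L[:,1]<-.015][:,1],99.5),'jaw',np.percentile(L[(L[:,1]>-.008)&(L[:,1]<.018)][:,1],.5))
E
```

```text
[ 0.46624404 -0.02547351  0.27327484] [-0.60835128  0.02001922 -0.47708486]
tcp L [ 0.46684903 -0.00918631  0.27327484]
0.095 n18 y [-0.0162 -0.0052]
0.105 n98 y [-0.0183 -0.0012]
0.115 n109 y [-0.0195 -0.0003]
0.125 n149 y [-0.0203  0.0008]
0.135 n181 y [-0.0215  0.0016]
0.145 n225 y [-0.0223  0.0026]
0.155 n287 y [-0.0232  0.0035]
0.165 n416 y [-0.0242  0.0045]
stop -0.022290056668853704 jaw 0.002088717924178787
```

View pics/w8.png

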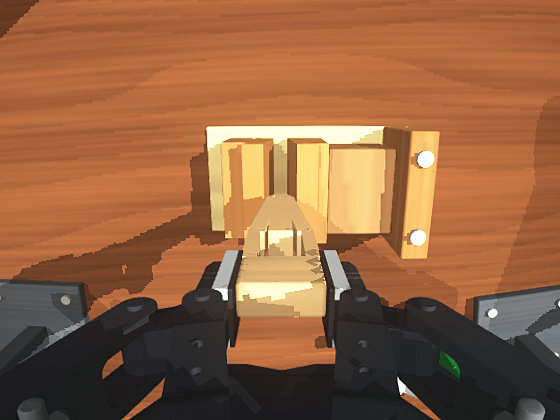

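The wedge (280,215) is centred over the mouth slot at (281,165), within 0.5 mm. I descend to just before contact.

drive_tool([
  [[0,0,0.5],[0,0,0]],
  [[0,0,0.5],[0,0,0]],
  [[0,0,0.5],[0,0,0]],
  [[0,0,0.5],[0,0,0]],
  [[0,0,0.4],[0,0,0]],
  [[0,0,0.3],[0,0,0]],
  [[0,0,0.2],[0,0,0]],
  [[0,0,0],[0,0,0]],
])

```text
time_s: 43.1
tcp_pos: [0.4658, -0.0254, 0.2148]
ee_rot: [180.0, -0.0, 178.0]
contact_force: [-0.1, 0.4, -0.8]
finger_gap: 0.0315
finger_force: 49.6
```

drive_tool([
  [[0,0,0.1],[0,0,0]],
  [[0,0,0.1],[0,0,0]],
  [[0,0,0.1],[0,0,0]],
  [[0,0,0],[0,0,0]],
])

```text
time_s: 43.5
tcp_pos: [0.4662, -0.0254, 0.2093]
ee_rot: [180.0, 0.0, 178.0]
contact_force: [0.2, -0.6, -0.5]
finger_gap: 0.0313
finger_force: 49.6
```

drive_tool([
  [[0,0.01,0.1],[0,0,0]],
  [[0,0.01,0.1],[0,0,0]],
  [[0,0.01,0.1],[0,0,0]],
  [[0,0,0],[0,0,0]],
])

```text
time_s: 43.9
tcp_pos: [0.466, -0.0248, 0.2031]
ee_rot: [180.0, 0.0, 178.0]
contact_force: [0.2, -1.0, -0.9]
finger_gap: 0.0313
finger_force: 49.6
```

drive_tool([
  [[0,0.01,0.1],[0,0,0]],
  [[0,0.01,0.1],[0,0,0]],
  [[0,0.01,0.1],[0,0,0]],
  [[0,0,0],[0,0,0]],
])

```text
time_s: 44.3
tcp_pos: [0.466, -0.0242, 0.197]
ee_rot: [180.0, -0.0, 178.0]
contact_force: [0.1, -0.7, -0.0]
finger_gap: 0.031
finger_force: 49.5
```

drive_tool([
  [[0,0.01,0.1],[0,0,0]],
  [[0,0.005,0.05],[0,0,0]],
  [[0,0.005,0.05],[0,0,0]],
  [[0,0,0],[0,0,0]],
])

```text
time_s: 44.7
tcp_pos: [0.4661, -0.0238, 0.1932]
ee_rot: [180.0, 0.0, 178.0]
contact_force: [-0.1, -1.3, -1.4]
finger_gap: 0.0311
finger_force: 49.5
```

drive_tool([
  [[0,0.005,0.05],[0,0,0]],
  [[0,0,0],[0,0,0]],
])

```text
time_s: 44.9
tcp_pos: [0.4662, -0.0238, 0.1925]
ee_rot: [180.0, 0.0, 178.0]
contact_force: [-0.1, -2.2, 1.4]
finger_gap: 0.0312
finger_force: 49.8
```

drive_tool([
  [[0,0.005,0.05],[0,0,0]],
  [[0,0,0],[0,0,0]],
])

```text
time_s: 45.1
tcp_pos: [0.4664, -0.0238, 0.1921]
ee_rot: [180.0, 0.1, 178.0]
contact_force: [-1.8, -2.5, 5.6]
finger_gap: 0.0308
finger_force: 50.3
```

drive_tool([
  [[0,0,0.03],[0,0,0]],
  [[0,0,0],[0,0,0]],
])

```text
time_s: 45.3
tcp_pos: [0.4665, -0.0239, 0.1919]
ee_rot: [180.0, 0.1, 178.0]
contact_force: [-0.7, -3.1, 9.2]
finger_gap: 0.0309
finger_force: 50.8
```

drive_tool([
  [[0,0,0.02],[0,0,0]],
  [[0,0,0],[0,0,0]],
])

```text
time_s: 45.5
tcp_pos: [0.4666, -0.0239, 0.1919]
ee_rot: [180.0, 0.1, 178.0]
contact_force: [-3.1, -2.9, 11.8]
finger_gap: 0.0314
finger_force: 51.1
```

```bash
python3 - <<'E'
from h import *
c=shot('wrist'); P=cloud(c)@R.from_euler('z',-2,degrees=True).as_matrix(); save(c,'w9.png'); print(status.state()['contact_force'])
L=P[(P[:,0]>.43)&(P[:,0]<.47)&(P[:,2]>-.01)&(P[:,2]<.09)]
for y in np.arange(.001,.02,.001):
    k=L[(L[:,1]>=y)&(L[:,1]<y+.001)&(L[:,0]<.45)]
    if len(k): print('%.4f:%.4f(%d)'%(y+.0005,np.median(k[:,2]),len(k)),end=' ')
print()
for y in np.arange(.074,.092,.001):
    k=L[(L[:,1]>=y)&(L[:,1]<y+.001)]
    if len(k): print('%.4f:%.4f min %.4f(%d)'%(y+.0005,np.median(k[:,2]),k[:,2].min(),len(k)),end=' ')
E
```

```text
[-2.30074309 -3.3579999  12.12626571]
0.0015:0.0329(64) 0.0025:0.0423(73) 0.0035:0.0518(95) 0.0045:0.0625(106) 0.0055:0.0719(102) 0.0065:0.0742(66) 0.0075:0.0741(72) 0.0085:0.0741(72) 0.0095:0.0742(69) 0.0105:0.0740(73) 0.0115:0.0738(70) 0.0125:0.0735(68) 0.0135:0.0735(74) 0.0145:0.0734(71) 0.0155:0.0733(71) 0.0165:0.0734(71) 0.0175:0.0731(71) 0.0185:0.0731(67) 0.0195:0.0731(73) 
0.0745:0.0603 min 0.0050(143) 0.0755:0.0603 min 0.0048(123) 0.0765:0.0603 min 0.0043(121) 0.0775:0.0603 min 0.0043(143) 0.0785:0.0602 min 0.0046(125) 0.0795:0.0602 min 0.0050(126) 0.0805:0.0602 min 0.0044(126) 0.0815:0.0601 min 0.0049(134) 0.0825:0.0604 min 0.0055(113) 0.0835:0.0640 min 0.0047(275) 0.0845:0.0695 min 0.0051(1131) 0.0855:0.0788 min 0.0424(209) 0.0865:0.0794 min 0.0781(145) 0.0875:0.0794 min 0.0780(135) 0.0885:0.0795 min 0.0781(133) 0.0895:0.0797 min 0.0777(177) 0.0905:0.0798 min 0.0778(154) 0.0915:0.0797 min 0.0778(143)
```

drive_tool([
  [[0,0,0],[0,0,0]],
  [[0,0,0],[0,0,0]],
  [[0,0,0],[0,0,0]],
])

```text
time_s: 45.85
tcp_pos: [0.4665, -0.0239, 0.1918]
ee_rot: [180.0, 0.1, 178.0]
contact_force: [-2.4, -3.4, 11.0]
finger_gap: 0.0314
finger_force: 51.1
```

drive_tool([
  [[0,0,0],[0,0,0]],
  [[0,0,0],[0,0,0]],
  [[0,0,0],[0,0,0]],
  [[0,0,0],[0,0,0]],
  [[0,0,0],[0,0,0]],
  [[0,0,0],[0,0,0]],
], gripper=0.9)

```text
time_s: 46.45
tcp_pos: [0.4661, -0.0235, 0.1902]
ee_rot: [180.0, 0.0, 178.0]
contact_force: [-0.2, 0.5, 0.2]
finger_gap: 0.0815
finger_force: 0.0
```

drive_tool([
  [[0,0,-0.6],[0,0,0]],
  [[0,0,-1],[0,0,0]],
  [[0,0,-1],[0,0,0]],
  [[0,0,-1],[0,0,0]],
  [[0,0,-1],[0,0,0]],
  [[0,0,-1],[0,0,0]],
  [[0,0,-1],[0,0,0]],
  [[0,0,0],[0,0,0]],
  [[0,0,0],[0,0,0]],
])

```text
time_s: 47.35
tcp_pos: [0.4662, -0.0236, 0.3223]
ee_rot: [180.0, 0.1, 178.0]
contact_force: [0.5, 0.5, 0.5]
finger_gap: 0.0811
finger_force: 0.0
```

```bash
python3 - <<'E'
from h import *
c=shot('wrist'); P=cloud(c)@R.from_euler('z',-2,degrees=True).as_matrix(); save(c,'w10.png')
H=P[(abs(P[:,0]-.4667)<.02)&(abs(P[:,1]+.008)<.025)&(P[:,2]>.13)&(P[:,2]<.18)]; T=H[H[:,2]>.14]
print('head',np.round(np.percentile(T,[1,50,99],axis=0),4),len(T))
L=P[(P[:,0]>.43)&(P[:,0]<.45)&(P[:,2]>.0725)&(P[:,2]<.0755)&(P[:,1]>-.005)&(P[:,1]<.02)]; print('jaw edge',np.percentile(L[:,1],1))
L=P[(P[:,0]>.43)&(P[:,0]<.5)&(P[:,1]>.075)&(P[:,1]<.095)]
b=L[abs(L[:,2]-.0603)<.002]; f=L[abs(L[:,2]-.0795)<.002]; print('blank end',np.percentile(b[:,1],99),'fence',np.percentile(f[:,1],1))
s=shot('scene'); P=cloud(s); hookfit(P,.47,.68,-.34,-.24,-2.8)
S=s['img'][120:370,140:460]; cv2.imwrite('pics/end.png',cv2.resize(S,(0,0),fx=2.4,fy=2.4,interpolation=cv2.INTER_CUBIC)[:,:,::-1])
E
```

```text
head [[ 0.4595 -0.0238  0.1409]
 [ 0.4652 -0.0083  0.1492]
 [ 0.4731  0.0072  0.1509]] 996
jaw edge 0.005862563422577107
blank end 0.0851399295186098 fence 0.08390680775907282
  head n51 size [0.013  0.0319 0.0108] mid [ 0.5406 -0.2885  0.2299]
  head n51 size [0.0132 0.0326 0.0107] mid [ 0.5826 -0.2909  0.23  ]
  posttop/tip x range [0.4978 0.6349] 121
  bar ang -1.8165237 [ 0.57289076 -0.28847396]
```

View pics/end.png

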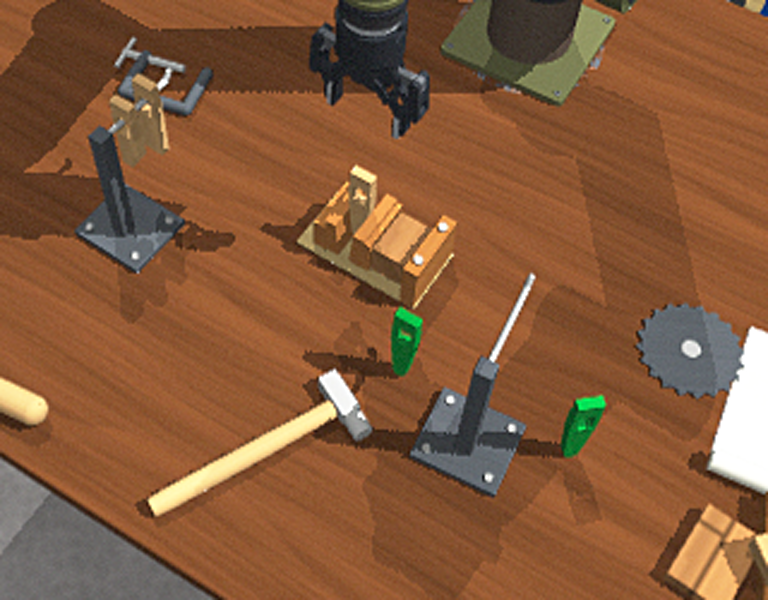

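The wedge stands in the clamp mouth (362,190) with the blank hard against the fence. Both pieces hang on the spare hook (140,110), and the rest is untouched.

```bash
python3 -c "
from cell import arm
print(arm.hand_in())"
```

```text
the job is handed in; nothing more can be done
None
```

The job is handed in: push stick and packer hang on the spare hook, and the wedge, pressed in with about 12 N, stayed put on release with the blank against the fence; nothing was dropped or disturbed, time about 47 s.

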